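# Start a rapid test on the reader and the tap timer

## Task

Start the rapid test with light fingertip presses: on the test reader press the round key until it stays in, then the long bar key until it stays in, and then tap the domed top of the round timer down and let it spring back. Keep to that order, leave the square key alone, pick nothing up, and do not shove the reader, the timer or the other things on the table.

Things in the scene. Friction and masses are not known exactly. Their poses are not given: they have to be found in the camera images.
- reader: Test reader: loose grey box 120 x 170 x 45 mm (its x, y, z), about 1.3 kg, standing on rubber feet. Origin at the centre of its underside, z up. Three white keys stand in a row along its y near its -x edge (the edge towards the robot); the dark screen and a white test cassette lie on the top behind them, almost flush. The keys' tops stand 59 mm above the table.
- timer: Tap timer: loose grey round puck, 90 mm across and 40 mm high, about 0.45 kg, with a white domed push top 56 mm across in its middle. Origin at the centre of its underside, z up.
- round_key_top (a point): The reader's round key, 26 mm across, at the +y end of the row (the left end seen from the robot), at x -28, y +55 mm in the reader's frame. This point is the centre of its top face; it moves down with the key. The key stands 14 mm out of the housing.
- round_key (a joint): Travel of that key straight down, m: 0 is out, 0.008 fully in. It starts to move at about 2.5 N, needs about 4.5 N near the bottom, and stays in where it is left; it counts as pressed beyond 0.004.
- bar_key_top (a point): The reader's long bar key, 44 mm along the reader's x by 18 mm along its y, in the middle of the row, at x -28, y 0 mm. This point is the centre of its top face; it moves down with the key. The key stands 14 mm out of the housing.
- bar_key (a joint): Travel of that key straight down, m: 0 is out, 0.008 fully in. It starts to move at about 2.5 N, needs about 4.5 N near the bottom, and stays in where it is left; it counts as pressed beyond 0.004.
- square_key_top (a point): The reader's square key, 24 x 24 mm, at the -y end of the row, at x -28, y -55 mm; not used in this job. This point is the centre of its top face; it moves down with the key. The key stands 14 mm out of the housing.
- square_key (a joint): Travel of that key straight down, m: 0 is out, 0.008 fully in. It starts to move at about 2.5 N, needs about 4.5 N near the bottom, and stays in where it is left; it counts as pressed beyond 0.004.
- dome_top (a point): Highest point of the timer's domed push top, 54 mm above the table when out, on the timer's axis; it moves down with the dome.
- dome (a joint): Travel of the dome straight down, m: 0 is out, 0.008 fully in (about 3 N); it counts as tapped beyond 0.004 and springs back when released.
- jar: Bystander: small lidded sample jar, 48 mm across, 60 mm high. Origin at the centre of its underside.
- tape: Bystander: roll of tape lying flat, 58 mm across, 24 mm high. Origin at the centre of its underside.
- cup: Bystander: small white ceramic cup, 56 mm across, 65 mm high. Origin at the centre of its underside.
- sanitiser: Bystander: pale bottle with a white cap, 56 mm across, 130 mm high. Origin at the centre of its underside.
- carton: Bystander: cardboard carton, 60 x 110 x 50 mm (x, y, z). Origin at the centre of its underside.
- thermometer: Bystander: white hand-held thermometer lying flat, about 130 x 28 x 18 mm, long axis x. Origin at the centre of its underside (of the main part).
- bowl: Bystander: steel bowl, 90 mm across, 40 mm high. Origin at the centre of its underside.
Not all that is in view belongs to the job. What is shaped like the timer but blue or turquoise is not meant.

How it is judged (in metres and radians):
On the way, in this order (a step that is already met when the one before it is completed fails the run):
1. the round key is pressed in (value of joint round_key above 0.004 m), for 0.05 s.
2. the bar key is pressed in (value of joint bar_key above 0.004 m), for 0.05 s.
3. the timer's dome is tapped down (value of joint dome above 0.004 m), for 0.02 s.
At the end, for the whole second after the job is handed in: Round and bar keys in by more than 4 mm, square key out (less than 2 mm in), dome sprung back (less than 2 mm in), reader and timer at rest on the table within 25 mm of where they stood (value of joint each of round_key, bar_key above 0.004 m and value of joint each of square_key, dome below 0.002 m and height (world z) of each of reader, timer below 0.008 m and linear speed of each of reader, timer below 0.02 m/s and distance of each of reader, timer from where it was at the start of the episode below 0.025 m); the robot touches nothing.
It fails at once if out of order: the bar key pressed before the round key is in, or the timer tapped before the bar key is in ((value of joint bar_key above 0.003 m and value of joint round_key below 0.004 m) or (value of joint dome above 0.003 m and value of joint bar_key below 0.004 m)).
It fails at once if the square key is pressed (value of joint square_key above 0.002 m).
It fails at once if the robot pushes on the reader or the timer with more than 20 N (contact force between any of the fingers, the arm and reader above 20 N or contact force between any of the fingers, the arm and timer above 20 N).
It fails at once if the reader or the timer is lifted, tipped or shoved (more than 15 mm up, 0.2 rad, 25 mm) (height (world z) of any of reader, timer above 0.015 m or angle between any of reader, timer's own z axis and vertical above 0.2 rad or distance of any of reader, timer from where it was at the start of the episode above 0.025 m).
It fails at once if another thing is lifted, knocked over or shoved more than 25 mm (distance of any of jar, tape, cup, sanitiser, carton, thermometer, bowl from where it was at the start of the episode above 0.025 m or angle between any of jar, tape, cup, sanitiser, carton, thermometer, bowl's own z axis and vertical above 0.4 rad).
It also fails if it takes over 48 s, if anything falls off the work surface, if the arm or the gripper's body presses on something with over 40 N, if the wrist force passes 120 N, or if a joint passes its speed limit or range.

## Robot

A 7-joint arm with a two-finger parallel gripper is mounted at the origin on the work surface. World frame = base frame: x ahead of the robot, y to its left, z up, the work surface at z = 0. Lengths are in mm, angles in degrees, forces in N, time in s.
With the tool pointing down it reaches from about 425 to 925 mm from the base axis. Payload 6.8 kg.
Tool frame: the origin (TCP) lies midway between the tips of the shut fingers; the grasp point (between the pads) lies 19 mm behind it; z points along the fingers, y is the direction in which the jaws open and shut (so a half turn about z gives the same grasp; the last joint's range is limited). The gripper opens to 88 mm and grips with 3 to 60 N. Pads are 20 mm wide; open, the fingers measure 115 mm over their backs; the gripper's body (75 mm by 178 mm) begins 61 mm behind the grasp point.
Start: joints at [-69.907, 27.33, 1.283, 89.118, -0.659, 63.558, -4.761], TCP at [298.938, 605.214, 222.664] pointing down, gripper open.
Joint ranges: [-169.35, 169.35], [-19.33, 120.38], [-80.79, 83.38], [13.8, 139.57], [-78.32, 258.32], [9.67, 109.79], [-169.56, 169.56]. Speed limits (degrees/s): [136.94, 136.94, 180, 180, 180, 180, 180].

## Interface

Orientations are given as [roll, pitch, yaw] about the fixed x, y, z axes, in that order (R = Rz(yaw) Ry(pitch) Rx(roll)).
In Python, from bench import status, grab_frame, get_calibration, ticket gives the robot as it stands. The module is installed in compiled form; this text tells all that it offers.
- The arm moves only by the tool jog_arm, never from a script. Its argument "rows" is a list that holds one entry, the list of rows, each a list of 6 numbers: the shift along the world's x, y, z each as a share of 2.5 cm, from -1 to 1, then the turn, a rotation vector about the world's x, y, z each as a share of 180 degrees, from -1 to 1. In form: [[[x, y, z, wx, wy, wz], ...]]. A call has 1 to 12 rows; each row shifts and turns the commanded pose from where the row before left it; what a row does not reach is not made up. A row lasts 1/12 s, in which the tool goes at most 41.7 mm and 7.16 degrees, less where a joint would pass 70% of its speed; a pose out of reach is approached as far as the arm can. A call with a number of a shift or a turn outside -1 to 1 is refused whole. A call with a gripper value outside its range is refused whole. "gripper" is the opening, from 0 (shut) to 1 (fully open), set as the call begins (left out, the last holds). The fingers move at their own pace and stop on an object; "force" is the grip in N (left out, the last holds). Time passes only in rows, so rows that do not move let the fingers close. It gives the time, the measured TCP pose, the force and the opening at its end, in the units of the state.
- status.get_state(): the state, without advancing time (a new reading comes with each control period).
- grab_frame(name): name is "side" or "top" or "wrist"; returns the picture (400x640x3 uint8, red, green, blue); there is no depth.
- get_calibration(name): a dict with "vertical_fov" (degrees; the focal length in pixels is half the picture's height over the tangent of half this angle, whatever the lens; pixels are square), "cx", "cy" (the principal point, pixels), "position" and "orientation" of the camera in the world; the wrist camera has in their place "mount" (4x4, takes a point from camera to tool coordinates, whose origin is the TCP and whose axes are the flange's). Camera axes: x right, y down, z forward; pixel columns grow to the right and rows downward; lengths in mm; the calibration is good to about 2 mm. The wrist camera is an equidistant fisheye: a pixel r from the principal point sees the ray r / f radians off the axis. A picture is of the moment at which its call begins: read the wrist's pose just before it. get_calibration takes no time and is no camera call.
- ticket.hand_in(): hands the job in, once; it reports no verdict.
The state is a dict: "clock": time; "q": joint angles; "joint_vel": joint speeds; "joint_torque": joint torques, N m; "position": TCP position; "orientation": TCP orientation; "wrist_force": force on the tool from outside, world axes, zero at the start; "wrist_torque": the same for the moment, N m; "grip_width": finger opening in mm.
Only numpy, scipy, OpenCV 4.12 (cv2) and the standard library are available. Lean on these libraries where they do the work, as an engineer would, in place of code of your own. Each camera call takes 0.05 s, during which the arm holds its last target.

## Working session

There is one attempt and no reset: what is moved stays moved. The work goes in short steps, Python scripts to look and compute and a tool call to move; the robot and the scene stay as the last step left them, time stands still between calls to the robot, and variables do not carry over. Pictures are saved under pics/ and viewed, and the job is handed in when it is done.

Besides the shell and the picture viewer there is one more tool, called after "Emit:" as a command line: name --argument value ..., lists and objects as JSON in quotes. jog_arm: Moves the arm, as the interface text tells. Its arguments: {"type":"object","properties":{"rows":{"type":"array"},"gripper":{"type":"number"},"force":{"type":"number"}},"required":["rows"]}

```bash
mkdir -p pics
python3 - <<'E'
from bench import status, grab_frame, get_calibration
import cv2
s=status.get_state(); print(s)
for n in("side","top","wrist"):
    print(n,get_calibration(n)); cv2.imwrite(f"pics/{n}0.png",grab_frame(n)[:,:,::-1])
E
```

```text
{'clock': 0.0, 'q': array([-69.90566692,  27.37661063,   1.28080361,  89.17644307,
        -0.65704079,  63.55855955,  -4.7613213 ]), 'joint_vel': array([-0.02675544,  0.03142483,  0.01063788,  0.04315969, -0.07948388,
       -0.04243609, -0.0528524 ]), 'joint_torque': array([ 5.93395580e-04, -5.82862329e+01,  1.53522123e+00, -2.72603667e+01,
       -5.41973370e-02,  1.70038780e-02,  1.31488841e-04]), 'position': array([298.71330514, 604.64291497, 221.68625613]), 'orientation': array([-1.79896200e+02,  9.80059085e-03,  1.53713306e+02]), 'wrist_force': array([ 0.85057889,  0.63377208, -0.18965168]), 'wrist_torque': array([ 0.07919308, -0.06756316, -0.04626593]), 'grip_width': 88.22660987235278}
side {'vertical_fov': 53.8269030278086, 'cx': 317.6560925553973, 'cy': 201.97834865868543, 'position': array([ 489.4738834 , -642.83977241,  831.4158217 ]), 'orientation': array([-1.40242859e+02, -1.58048593e-02, -8.45366665e+00])}
top {'vertical_fov': 51.227815392327514, 'cx': 317.8800831177715, 'cy': 193.23711371882132, 'position': array([ 403.96649837,  -16.14202287, 1350.08703817]), 'orientation': array([-172.34611792,   -0.55098102,  -91.57297338])}
wrist {'vertical_fov': 65.70646984690485, 'cx': 319.5965540808525, 'cy': 197.607993608406, 'mount': array([[-3.67531773e-04, -9.57344175e-01, -2.88949817e-01,
         7.90883329e+01],
       [ 9.99999784e-01, -1.94187041e-04, -6.28579255e-04,
         6.10863588e-01],
       [ 5.45656378e-04, -2.88949985e-01,  9.57344039e-01,
        -1.62377920e+02],
       [ 0.00000000e+00,  0.00000000e+00,  0.00000000e+00,
         1.00000000e+00]])}
```

View pics/top0.png

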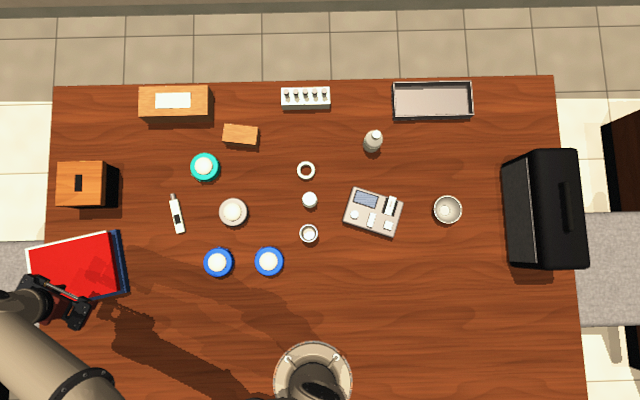

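View pics/side0.png

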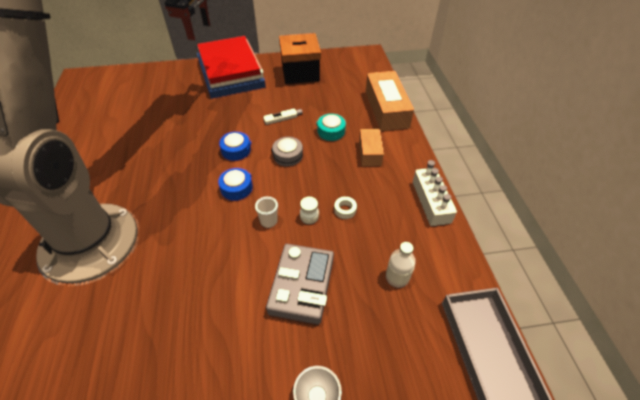

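View pics/wrist0.png

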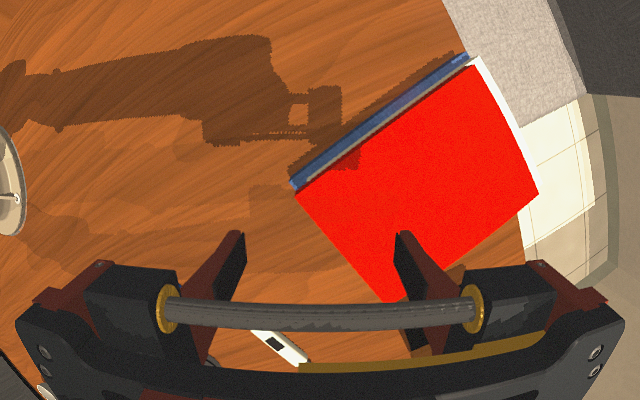

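The top view shows the reader at (373,212) with the round key at (354,215), the bar at (371,220) and the square key at (388,226). Four things are shaped like the timer: grey (233,212), blue (218,262), blue (268,262) and turquoise (204,166). Only the grey one fits the description, so I'll check it in an enlarged crop.

```bash
cat > h.py <<'E'
import numpy as np, cv2
from scipy.spatial.transform import Rotation as R
from bench import status, grab_frame, get_calibration
def pix2plane(n,uv,z):
    c=get_calibration(n); f=200/np.tan(np.radians(c['vertical_fov']/2))
    d=np.array([(uv[0]-c['cx'])/f,(uv[1]-c['cy'])/f,1.])
    d=R.from_euler('xyz',c['orientation'],degrees=True).as_matrix()@d
    p=np.array(c['position']); return p+d*(z-p[2])/d[2]
def wrist2plane(s,uv,z):
    c=get_calibration('wrist'); f=200/np.tan(np.radians(c['vertical_fov']/2))
    v=np.array([uv[0]-c['cx'],uv[1]-c['cy']]); r=np.hypot(*v); t=r/f
    d=np.r_[np.sin(t)*v/r,np.cos(t)]
    M=np.array(c['mount']); Rt=R.from_euler('xyz',s['orientation'],degrees=True).as_matrix()
    p=np.array(s['position'])+Rt@M[:3,3]; d=Rt@M[:3,:3]@d
    return p+d*(z-p[2])/d[2]
E
python3 - <<'E'
from h import *
t=cv2.imread('pics/top0.png'); s=cv2.imread('pics/side0.png')
a=cv2.resize(t[180:245,335:411],None,fx=5,fy=5,interpolation=2)
b=cv2.resize(t[190:235,200:270],None,fx=5,fy=5,interpolation=2)
c=cv2.resize(s[235:330,260:340],None,fx=4,fy=4,interpolation=2)
d=cv2.resize(s[100:210,210:350],None,fx=2.5,fy=2.5,interpolation=2)
W=np.zeros((600,800,3),np.uint8)
W[:a.shape[0]-35,:a.shape[1]]=a[:290]; W[300:300+b.shape[0],:b.shape[1]]=b
W[:300,400:720]=c[40:340]; W[310:310+d.shape[0],400:400+d.shape[1]]=d
cv2.imwrite('pics/crop0.png',W)
def blobs(n,im,x0,y0,x1,y1,thr):
    h=cv2.cvtColor(im,cv2.COLOR_BGR2HSV)
    m=((h[...,2]>thr)&(h[...,1]<60)).astype(np.uint8); q=np.zeros_like(m); q[y0:y1,x0:x1]=m[y0:y1,x0:x1]
    k,l,st,ce=cv2.connectedComponentsWithStats(q)
    for i in range(1,k):
        if st[i,4]>12: print(n,thr,ce[i].round(1),st[i],pix2plane(n,ce[i],59).round(1),pix2plane(n,ce[i],50).round(1))
for thr in(200,225,):
    blobs('top',t,335,180,411,245,thr);blobs('top',t,210,195,260,230,thr)
    blobs('side',s,260,240,340,330,thr);blobs('side',s,268,130,306,170,thr)
E
```

```text
top 200 [373.7 213.8] [ 344  187   59   49 1372] [ 508.  -204.9   59. ] [ 508.7 -206.2   50. ]
top 200 [360.  194.1] [356 193  11   4  21] [ 570.9 -165.    59. ] [ 572.1 -166.    50. ]
top 200 [365.8 200.1] [355 198  22   6  47] [ 551.7 -182.2   59. ] [ 552.7 -183.3   50. ]
top 200 [232.1 211.3] [219 198  27  28 568] [527.6 233.8  59. ] [528.5 235.6  50. ]
side 200 [294.4 251. ] [288 246  14  11 113] [ 509.2 -145.2   59. ] [ 509.5 -139.4   50. ]
side 200 [290.1 270.5] [278 262  27  16 244] [ 494.2 -194.7   59. ] [ 494.3 -189.4   50. ]
side 200 [297.7 294.3] [272 280  54  25 560] [ 504.3 -254.6   59. ] [ 504.5 -250.1   50. ]
side 200 [313.2 284.8] [304 281  20   8  58] [ 540.1 -237.1   59. ] [ 540.7 -232.4   50. ]
side 200 [287.2 144.4] [278 138  19  14 193] [528.7 220.7  59. ] [529.2 230.8  50. ]
top 225 [373.3 214.3] [ 344  187   58   49 1209] [ 506.5 -203.4   59. ] [ 507.2 -204.7   50. ]
top 225 [232.2 211.2] [220 199  26  26 528] [527.9 233.6  59. ] [528.8 235.3  50. ]
side 225 [294.2 251.1] [289 247  12   9  84] [ 508.8 -145.3   59. ] [ 509.  -139.5   50. ]
side 225 [288.5 271.8] [279 267  20  10 144] [ 490.3 -197.4   59. ] [ 490.3 -192.2   50. ]
side 225 [282.3 294.1] [276 289  13  11 115] [ 471.8 -249.1   59. ] [ 471.6 -244.6   50. ]
side 225 [311.8 297.6] [298 292  28  13 237] [ 533.  -266.4   59. ] [ 533.5 -262.1   50. ]
side 225 [287.1 144.3] [278 138  19  13 186] [528.5 221.3  59. ] [529.  231.4  50. ]
```

View pics/crop0.png

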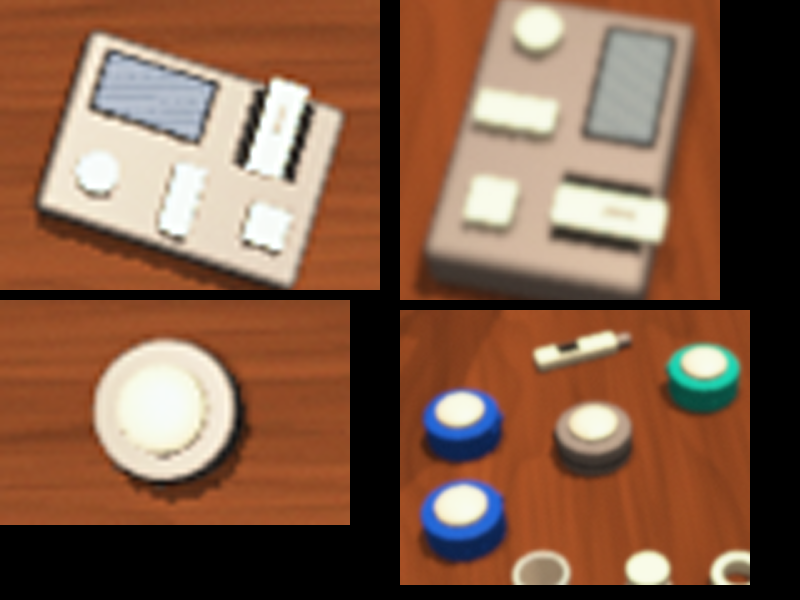

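The crops confirm it: the grey puck is at (232,211) in the top view and (287,144) in the side view, and the keys run round, bar, square from left to right. Next I'll compare both views.

Run:
```python
from h import *
for k,uv in dict(round=(354.4,214.6),bar=(371.6,220.4),sq=(388.6,225.6)).items(): print(k,pix2plane('top',uv,59).round(1))
t=cv2.imread('pics/top0.png'); h=cv2.cvtColor(t,cv2.COLOR_BGR2HSV)
print('dome z50 top',pix2plane('top',(232.2,211.3),50), 'dome side z47',pix2plane('side',(287.1,144.3),47))
for n,uv,z in (('top',(373.7,141),60),('top',(308,200),60),('top',(308,233),65)): print(pix2plane(n,uv,z).round())
```

```text
round [ 507.2 -144.8   59. ]
bar [ 487.8 -197.4   59. ]
sq [ 470.3 -249.4   59. ]
dome z50 top [528.42695601 235.3862251   50.        ] dome side z47 [529.01582895 234.66266185  47.        ]
[ 740. -215.   60.]
[557.  -2.  60.]
[454.   0.  65.]
```

Emit:
jog_arm --rows '[[[0.28,-1,0,0,0,0],[0.28,-1,0,0,0,0],[0.28,-1,0,0,0,0],[0.28,-1,0,0,0,0],[0.28,-1,0,0,0,0],[0.28,-1,0,0,0,0],[0.28,-1,0,0,0,0],[0.28,-1,0,0,0,0],[0.28,-1,0,0,0,0],[0.28,-1,0,0,0,0],[0.28,-1,0,0,0,0],[0.28,-1,0,0,0,0]]]' --gripper 0 --force 10

```text
clock: 1.15
position: [383.0, 303.8, 222.6]
orientation: [-180.0, -0.0, 153.7]
wrist_force: [0.1, -0.3, 0.1]
grip_width: 11.4
```

Both views agree within 2 mm: round key (508,-145), bar (489,-197), dome (528.5,235). Carrying on to the round key.

Emit:
jog_arm --rows '[[[0.28,-1,0,0,0,0],[0.28,-1,0,0,0,0],[0.28,-1,0,0,0,0],[0.28,-1,0,0,0,0],[0.28,-1,0,0,0,0],[0.28,-1,0,0,0,0],[0.28,-1,0,0,0,0],[0.28,-1,0,0,0,0],[0.28,-1,0,0,0,0],[0.28,-1,0,0,0,0],[0.28,-1,0,0,0,0],[0.28,-1,0,0,0,0]]]'

```text
clock: 2.15
position: [466.9, 3.9, 222.7]
orientation: [180.0, -0.0, 153.7]
wrist_force: [0.5, 0.5, 1.6]
grip_width: 0.2
```

Emit:
jog_arm --rows '[[[0.28,-1,0,0,0,0],[0.28,-1,0,0,0,0],[0.28,-1,0,0,0,0],[0.28,-1,0,0,0,0],[0.28,-1,0,0,0,0],[0.2,-1,0,0,0,0],[0,0,-1,0,0,0],[0,0,-1,0,0,0],[0,0,-1,0,0,0],[0,0,-1,0,0,0],[0,0,0,0,0,0],[0,0,0,0,0,0]]]'

```text
clock: 3.15
position: [506.0, -144.7, 122.0]
orientation: [-179.9, -0.2, 153.7]
wrist_force: [0.1, -0.3, 0.9]
grip_width: 0.7
```

Run:
```python
from h import *
print(status.get_state())
a=grab_frame('wrist')[:,:,::-1]; b=grab_frame('side')[:,:,::-1]
cv2.imwrite('pics/w1.png',a); cv2.imwrite('pics/s1.png',cv2.resize(b[180:330,220:400],None,fx=4,fy=4))
```

```text
{'clock': 3.15, 'q': array([-10.92454505,  22.05966139,  24.90974958, 115.97552272,
       -12.93888822,  44.75087272,  85.35752648]), 'joint_vel': array([-0.44406165, -2.18714019,  0.92903221, -2.15576399,  0.45040402,
        0.56271848, -0.29789277]), 'joint_torque': array([ 3.88377099e-03, -4.02364576e+01,  4.81640339e+00, -1.96384996e+01,
       -8.23873817e-02, -3.17722117e-02,  7.62192719e-02]), 'position': array([ 505.98604427, -144.7077375 ,  122.01327091]), 'orientation': array([-1.79928722e+02, -1.55471334e-01,  1.53701632e+02]), 'wrist_force': array([ 0.10449169, -0.33828383,  0.85587721]), 'wrist_torque': array([-0.02089517, -0.04627621, -0.00518778]), 'grip_width': 0.7447120804602892}
```

View pics/w1.png

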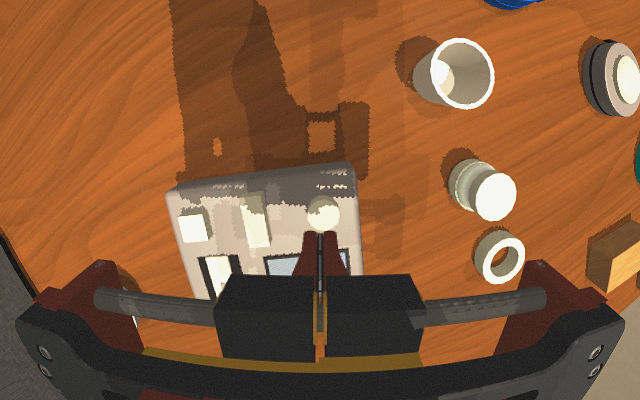

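View pics/s1.png

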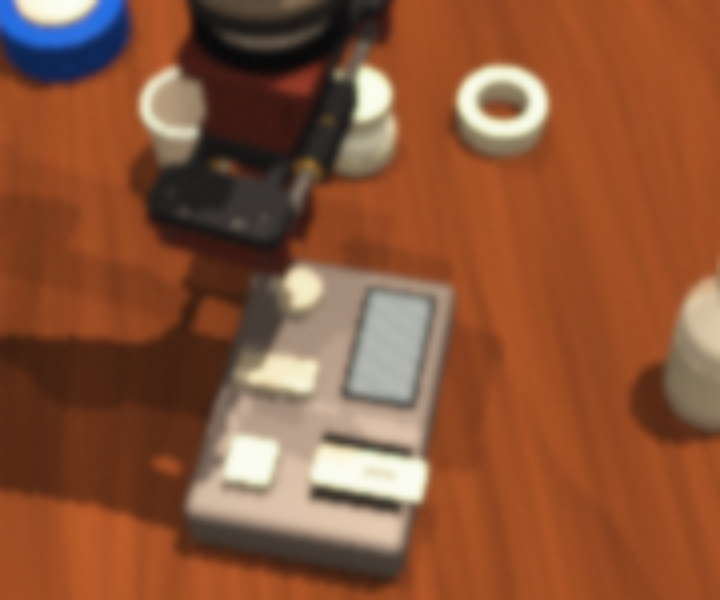

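The wrist view shows the round key at about (323,214), just beyond the fingertips, with the bar at (257,221). I'll check their positions on the z=59 plane.

Run:
```python
from h import *
s=status.get_state()
for uv in((323,214),(257,221),(193,227)): print(wrist2plane(s,uv,59).round(1))
print(wrist2plane(s,(625,78),50).round(1))
```

```text
[ 511.8 -143.6   59. ]
[ 494.  -193.4   59. ]
[ 474.6 -246.9   59. ]
[527.2 227.2  50. ]
```

Emit:
jog_arm --rows '[[[0.06,0,-0.8,0,0,0],[0,0,-0.8,0,0,0],[0,0,-0.5,0,0,0],[0,0,-0.2,0,0,0],[0,0,0,0,0,0],[0,0,-0.06,0,0,0],[0,0,-0.06,0,0,0],[0,0,-0.06,0,0,0],[0,0,-0.06,0,0,0],[0,0,0,0,0,0]]]'

```text
clock: 4.08
position: [508.9, -144.8, 59.5]
orientation: [180.0, 0.0, 153.7]
wrist_force: [0.3, -0.1, -0.3]
grip_width: 0.4
```

Emit:
jog_arm --rows '[[[0,0,-0.06,0,0,0],[0,0,-0.06,0,0,0],[0,0,-0.06,0,0,0],[0,0,0,0,0,0]]]'

```text
clock: 4.42
position: [508.8, -144.8, 54.6]
orientation: [180.0, 0.0, 153.7]
wrist_force: [0.7, -0.3, 0.7]
grip_width: 0.6
```

Emit:
jog_arm --rows '[[[0,0,-0.05,0,0,0],[0,0,-0.05,0,0,0],[0,0,0,0,0,0]]]'

```text
clock: 4.67
position: [508.7, -144.8, 52.1]
orientation: [180.0, 0.0, 153.7]
wrist_force: [1.7, -0.4, 0.9]
grip_width: 0.4
```

Run:
```python
from h import *
s=status.get_state();print(s['wrist_force'],s['position'])
a=grab_frame('wrist')[:,:,::-1]; b=grab_frame('side')[:,:,::-1]
W=np.zeros((600,800,3),np.uint8); W[:300,:]=cv2.resize(a[130:280,120:520],None,fx=2,fy=2); W[300:,:]=cv2.resize(b[230:320,240:360],(800,600))[:300]
cv2.imwrite('pics/w2.png',W)
```

```text
[ 1.65838199 -0.44593207  0.86577574] [ 508.70829079 -144.8296658    52.07865442]
```

View pics/w2.png

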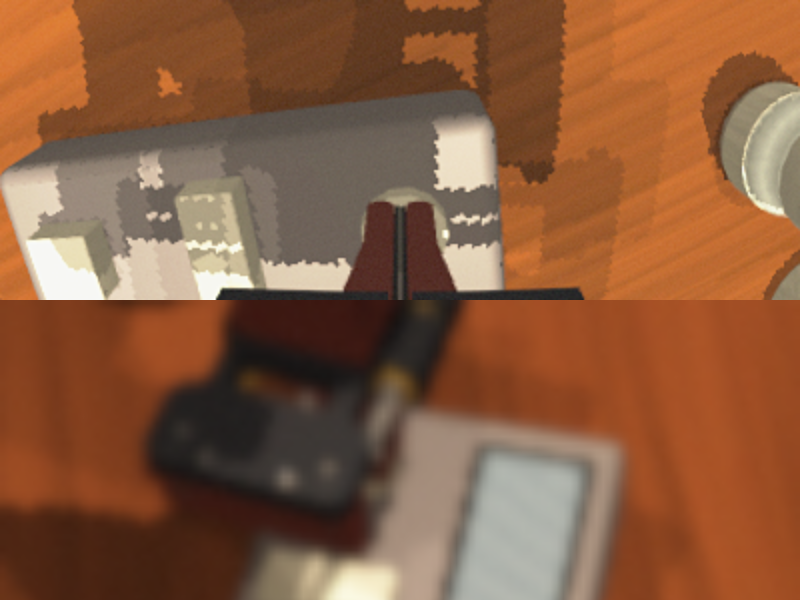

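The round key now sits low under the tips. I'll lift, move over towards the bar and check.

Emit:
jog_arm --rows '[[[0,0,0.4,0,0,0],[0,0,0.8,0,0,0],[0,0,0.8,0,0,0],[-0.37,-1,0,0,0,0],[-0.37,-1,0,0,0,0],[0,-0.06,0,0,0,0],[0,0,0,0,0,0],[0,0,0,0,0,0]]]'

```text
clock: 5.43
position: [489.8, -195.8, 102.3]
orientation: [180.0, -0.0, 153.7]
wrist_force: [0.6, 0.6, 0.0]
grip_width: 0.8
```

Run:
```python
from h import *
s=status.get_state();print(s['wrist_force'],s['position'])
a=grab_frame('wrist')[:,:,::-1]; b=grab_frame('side')[:,:,::-1]
W=np.zeros((600,800,3),np.uint8); W[:300,:]=cv2.resize(a[130:280,120:520],None,fx=2,fy=2); W[300:,:]=cv2.resize(b[230:320,240:360],(800,600))[:300]
cv2.imwrite('pics/w3.png',W)
```

```text
[0.57710382 0.63949484 0.0091636 ] [ 489.760174   -195.75396928  102.26776256]
```

View pics/w3.png

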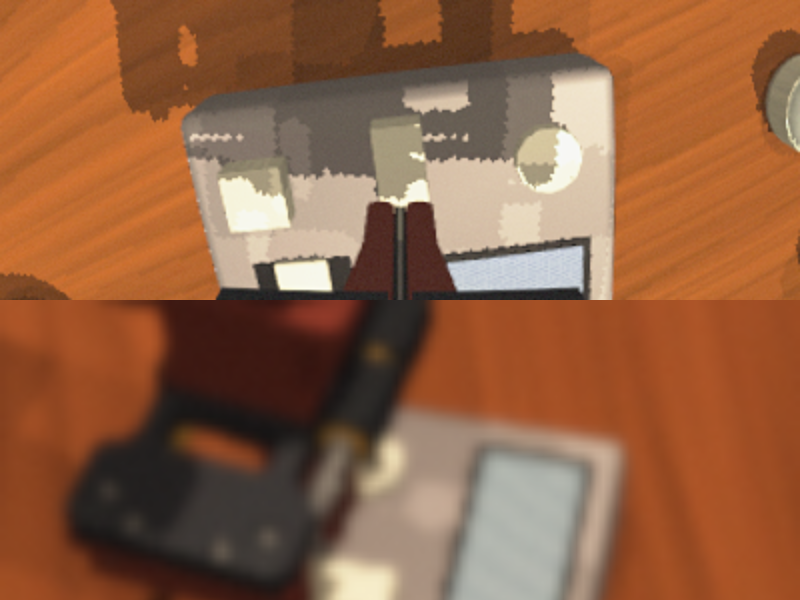

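The round key, at (549,158) in the upper crop, stays in with no side wall visible. Bar and square still stand proud, and the tips line up with the bar. Pressing the bar.

Emit:
jog_arm --rows '[[[0,0,-0.8,0,0,0],[0,0,-0.6,0,0,0],[0,0,-0.1,0,0,0],[0,0,-0.06,0,0,0],[0,0,-0.06,0,0,0],[0,0,-0.06,0,0,0],[0,0,-0.06,0,0,0],[0,0,-0.06,0,0,0],[0,0,-0.06,0,0,0],[0,0,-0.06,0,0,0],[0,0,0,0,0,0]]]'

```text
clock: 6.45
position: [490.5, -196.3, 54.3]
orientation: [180.0, 0.1, 153.7]
wrist_force: [0.4, -0.4, 1.5]
grip_width: 0.5
```

Emit:
jog_arm --rows '[[[0,0,-0.06,0,0,0],[0,0,-0.03,0,0,0],[0,0,0,0,0,0]]]'

```text
clock: 6.7
position: [490.5, -196.3, 52.0]
orientation: [180.0, 0.0, 153.7]
wrist_force: [2.0, 0.0, 2.0]
grip_width: 0.3
```

Emit:
jog_arm --rows '[[[0,0,0.4,0,0,0],[0,0,0.8,0,0,0],[0,0,1,0,0,0],[0,0,1,0,0,0],[0.1,1,0,0,0,0],[0.1,1,0,0,0,0],[0.1,1,0,0,0,0],[0.1,1,0,0,0,0],[0,0,0,0,0,0]]]'

```text
clock: 7.45
position: [499.9, -91.1, 131.9]
orientation: [179.9, -0.1, 154.1]
wrist_force: [0.1, 0.2, 0.1]
grip_width: 0.7
```

Run:
```python
from h import *
s=status.get_state();print(s['wrist_force'],s['position'])
a=grab_frame('wrist')[:,:,::-1]; b=grab_frame('side')[:,:,::-1]
W=np.zeros((600,800,3),np.uint8); W[:300,:600]=cv2.resize(a[100:300,40:440],(600,300)); W[300:,:400]=cv2.resize(b[235:325,255:345],(400,400))[:300]
cv2.imwrite('pics/w4.png',W)
```

```text
[0.07228438 0.16642279 0.05104609] [499.90993451 -91.1189165  131.93978781]
```

View pics/w4.png

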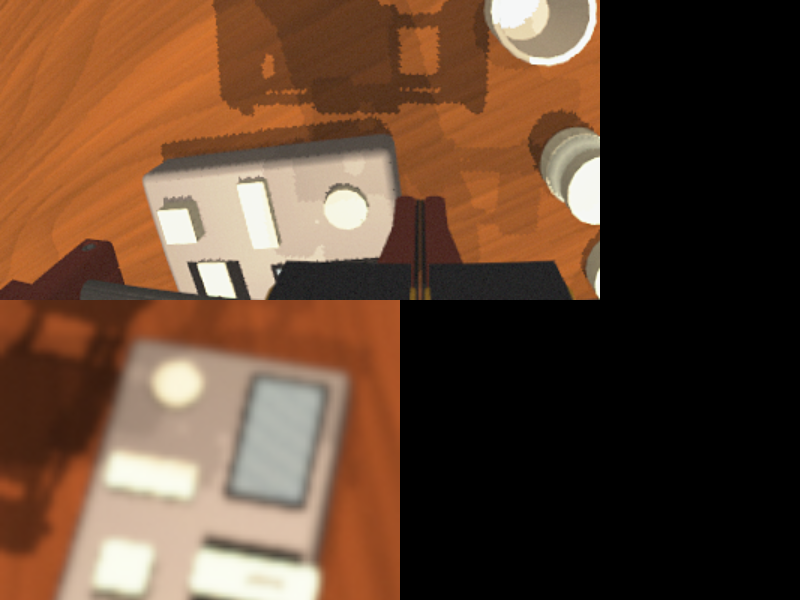

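The round and bar keys both lie low, the square key stands with its side wall visible, and the reader hasn't moved. On to the grey timer.

Emit:
jog_arm --rows '[[[0.1,1,0,0,0,0],[0.1,1,0,0,0,0],[0.1,1,0,0,0,0],[0.1,1,0,0,0,0],[0.1,1,0,0,0,0],[0.1,1,0,0,0,0],[0.1,1,0,0,0,0],[0.1,1,0,0,0,0],[0.1,1,0,0,0,0],[0.1,1,0,0,0,0],[0.1,1,0,0,0,0],[0,0.9,0,0,0,0]]]'

```text
clock: 8.55
position: [528.2, 200.8, 132.1]
orientation: [-180.0, 0.0, 153.6]
wrist_force: [-0.6, -0.8, -0.7]
grip_width: 0.4
```

Emit:
jog_arm --rows '[[[0,0.9,0,0,0,0],[0,0,0,0,0,0],[0,0,0,0,0,0],[0,0,0,0,0,0]]]'

```text
clock: 8.88
position: [527.8, 221.4, 131.9]
orientation: [-179.9, 0.0, 153.6]
wrist_force: [-0.8, -0.4, 0.0]
grip_width: 0.4
```

Run:
```python
from h import *
s=status.get_state();print(s['wrist_force'],s['position'])
a=grab_frame('wrist')[:,:,::-1]; b=grab_frame('top')[:,:,::-1]
cv2.imwrite('pics/w5.png',a)
c=cv2.resize(b[170:260,325:425],(500,450)); cv2.imwrite('pics/t5.png',c)
```

```text
[-0.83509508 -0.39885616  0.04117177] [527.79299928 221.39051342 131.86417512]
```

View pics/w5.png

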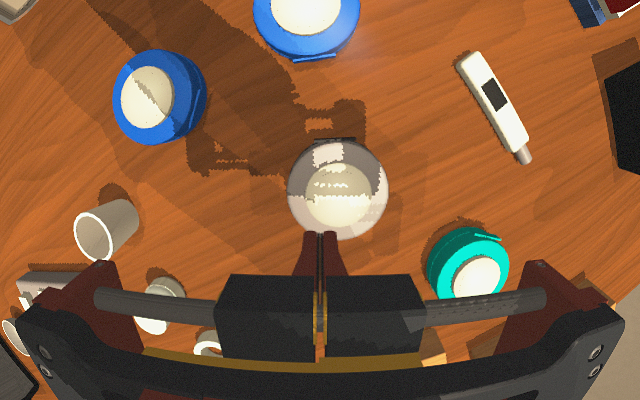

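View pics/t5.png

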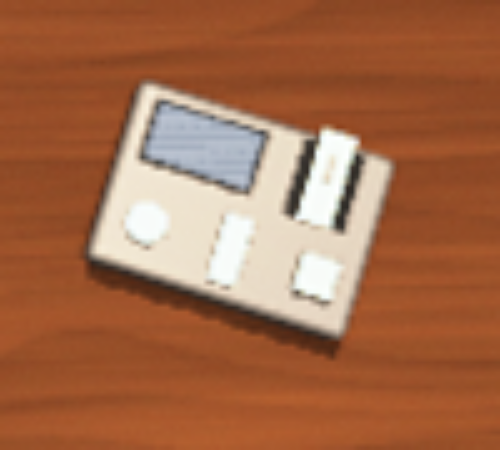

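The wrist view shows the grey timer's dome at (338,195), ahead of the tips. I still need about 13 mm in y.

Run:
```python
from h import *
s=status.get_state()
print(wrist2plane(s,(338,195),48).round(1),wrist2plane(s,(338,190),40).round(1))
```

```text
[528.6 238.4  48. ] [526.9 239.7  40. ]
```

Emit:
jog_arm --rows '[[[0.04,0.52,-0.6,0,0,0],[0,0,-1,0,0,0],[0,0,-0.8,0,0,0],[0,0,-0.3,0,0,0],[0,0,0,0,0,0],[0,0,0,0,0,0]]]'

```text
clock: 9.48
position: [528.8, 235.7, 64.8]
orientation: [-180.0, 0.0, 153.6]
wrist_force: [-0.5, -0.1, 0.0]
grip_width: 0.5
```

Aligned within about 3 mm. Now the tap, down to about 6.5 mm of travel and straight back up.

Emit:
jog_arm --rows '[[[0,0,-0.3,0,0,0],[0,0,-0.1,0,0,0],[0,0,-0.1,0,0,0],[0,0,-0.1,0,0,0],[0,0,-0.09,0,0,0],[0,0,0,0,0,0],[0,0,0,0,0,0]]]'

```text
clock: 10.07
position: [528.8, 236.7, 47.4]
orientation: [180.0, 0.0, 153.7]
wrist_force: [0.7, 0.1, 1.9]
grip_width: 0.2
```

Run:
```python
from h import *
s=status.get_state();print(s['wrist_force'],s['position'])
cv2.imwrite('pics/w6.png',cv2.resize(grab_frame('wrist')[100:300,220:460,::-1],None,fx=3,fy=3))
```

```text
[0.6964831  0.12092996 1.91026411] [528.83712212 236.74566814  47.38138781]
```

View pics/w6.png

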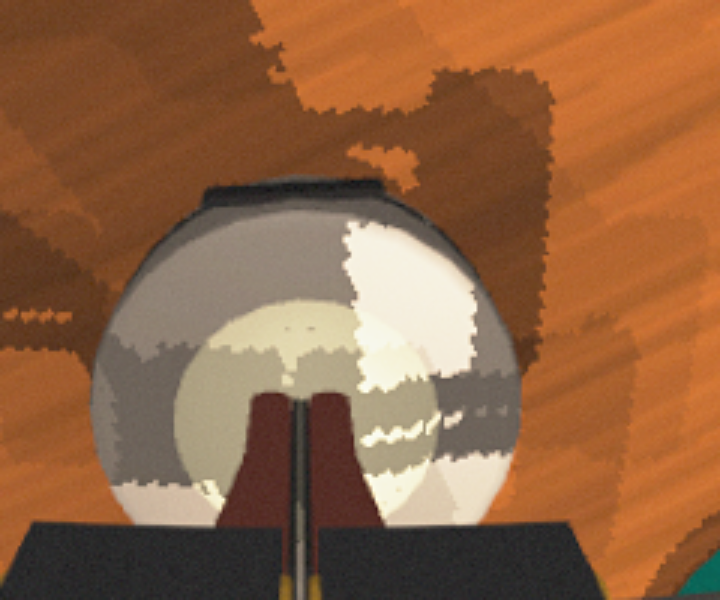

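The tips are on the dome at z=47.4, about 6.6 mm in. Releasing.

Emit:
jog_arm --rows '[[[0,0,0.4,0,0,0],[0,0,0.8,0,0,0],[0,0,1,0,0,0],[0,0,1,0,0,0],[0,0,1,0,0,0],[0,0,1,0,0,0],[0,0,0,0,0,0],[0,0,0,0,0,0],[0,0,0,0,0,0]]]'

```text
clock: 10.87
position: [527.7, 236.7, 176.9]
orientation: [-180.0, -0.0, 153.7]
wrist_force: [-0.5, -0.1, 0.8]
grip_width: 0.5
```

Run:
```python
from h import *
s=status.get_state();print(s['wrist_force'],s['position'],s['clock'])
a=grab_frame('wrist')[:,:,::-1]; b=grab_frame('side')[:,:,::-1];o=cv2.imread('pics/side0.png')
W=np.zeros((600,800,3),np.uint8); W[:250,:400]=a[:250,120:520]
W[250:600,:350]=cv2.resize(o[240:325,260:345],(350,350)); W[250:600,400:750]=cv2.resize(b[240:325,260:345],(350,350))
W[:250,450:800]=cv2.resize(b[120:220,230:370],(350,250))
cv2.imwrite('pics/w7.png',W)
```

```text
[-0.50005236 -0.08338479  0.83419646] [527.74301779 236.67488249 176.9494319 ] 10.8667
```

View pics/w7.png

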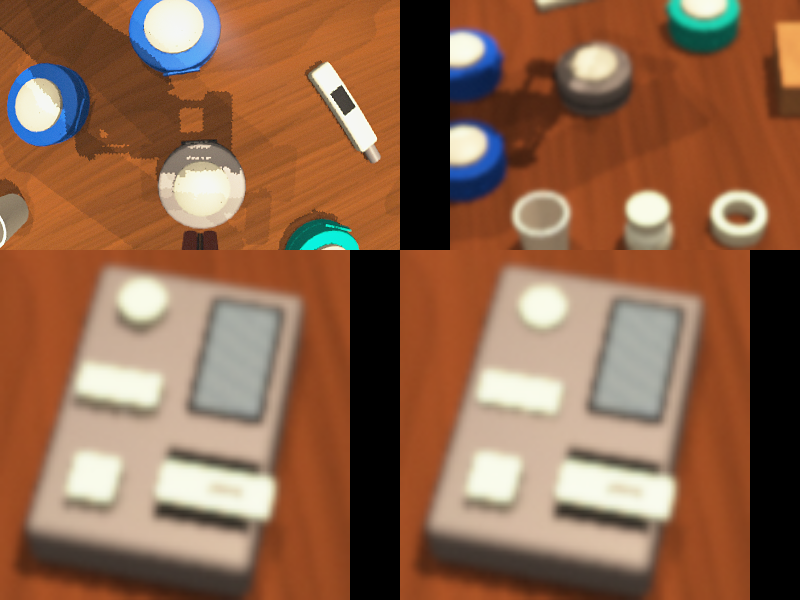

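Before (lower left) and after (lower right): the round and bar key tops sit lower with thinner walls, while the square key and the reader are unchanged. The timer is in place, its dome stands out again, and the arm is clear of everything. Handing in.

```bash
python3 -c "
from bench import ticket; print(ticket.hand_in())"
```

```text
the job is handed in; nothing more can be done
None
```

I pressed the round key, then the bar key, then tapped the grey timer's dome and released it, and handed the job in at about 11 s of the 48 s allowed. With the fingers shut, the tips went down about 7 mm on each key and about 6.6 mm on the dome. These depths come from fingertip height against the given heights, since key travel can't be read directly.

**Last checks**
- **Keys:** in the before and after pictures the round and bar keys sit lower, and the square key is unchanged.
- **Timer:** the dome looks sprung back.
- **Positions:** the reader shows no visible shift. The timer looks in place, but I didn't measure it again.
- **Arm:** it ended clear of everything, with the tip at 177 mm.

**Disagreements**
- **Force:** the wrist force read only about 1–2 N vertically during the presses, less than the 2.5–4.5 N expected for the keys and roughly 2.5 N for the dome. I relied on tip height and the pictures instead.
- **Position:** the wrist camera disagreed with the two fixed cameras by about 3–5 mm, within the size of the keys and dome.

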